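# Feed the lemon into the lever-lid hopper

### The arm

A 6-joint arm with a two-finger parallel gripper is mounted at the origin on the work surface. World frame = base frame: x ahead of the robot, y to its left, z up, the work surface at z = 0. Lengths are in m, angles in rad, forces in N, time in s.
With the tool pointing down it reaches from about 0.275 to 1 m from the base axis. Payload 8.4 kg.
Tool frame: the origin (TCP) lies on the centre line of the jaws, within the pads' length; the fingertips stand 17 mm ahead of it and the grasp point (between the pads) lies 2 mm behind it (bot.tcp_to_tips is the y of the fingertips in the tool frame, in m); y points along the fingers, z is the direction in which the jaws open and shut, and the axes are right-handed (so a half turn about y gives the same grasp; the last joint's range is limited). The gripper opens to 85 mm and grips with 20 to 120 N. Pads are 22 mm wide; open, the fingers measure 114 mm over their backs; the gripper's body (76 mm by 85 mm) begins 54 mm behind the grasp point. The pads swing forward as they close: fully open they stand 13 mm farther back than shut.
Start: joints at [1.298, 0.353, 1.633, -0, 1.155, -0.002], TCP at [0.167, 0.602, 0.248] pointing down, gripper open.
Joint ranges: [-2.63, 2.63], [-0.92, 2.1], [0.06, 2.66], [-1.3, 4.44], [0, 2.69], [-3.02, 3.02]. Speed limits (rad/s): [2.22, 2.22, 2.79, 3.14, 3.14, 3.14].

### API

Orientations are given as a unit quaternion [x, y, z, w].
In Python, from workcell import bot, hand, kinematics, get_obs, vision, hand_in gives the robot as it stands. The module is installed in compiled form; this text tells all that it offers. Calls block until the motion is done:
- bot.reach(position, orientation): joint-space move of the TCP to a pose.
- bot.servo_line(position, ori=None, velocity=0.15): straight line of the TCP; ori=None keeps the orientation; velocity is the mean speed in m/s.
- bot.goto_joints(angles): joint-space move.
- hand.move_gripper(opening, strength=None): finger opening in m; strength is the grip in N (None keeps the last); returns when the fingers have stopped.
- bot.dwell(seconds).
- kinematics.solve_ik(position, orientation): joint angles nearest the present ones, or None.
- get_obs(): the state.
- vision.read_camera(name): name is "scene" or "side" or "wrist"; returns a dict with "frame" (384x512x3 uint8, red, green, blue), "intrinsics" (3x3 intrinsics, pixels), "dist" ([k1, k2, p1, p2, k3] as OpenCV has them; the pictures are not rectified), "view" (4x4, takes a point from world to camera coordinates). Camera axes: x right, y down, z forward; pixel columns grow to the right and rows downward; lengths in m; the calibration is good to about 2 mm. A picture is of the moment at which its call begins. There is no depth.
A pose or a line that the arm cannot do raises bot.IKError and nothing moves.
- hand_in(): hands the job in, once; it reports no verdict.
The state is a dict: "time_s": time; "joint_pos": joint angles; "joint_vel": joint speeds; "joint_efforts": joint torques, N m; "position": TCP position; "orientation": TCP orientation; "wrist_force": force on the tool from outside, world axes, zero at the start; "ft_torque": the same for the moment, N m; "gripper_width": finger opening in m.
Only numpy, scipy, OpenCV 4.12 (cv2) and the standard library are available. Lean on these libraries where they do the work, as an engineer would, in place of code of your own. Each camera call takes 0.05 s, during which the arm holds its last target.

### The job

With a fingertip, press the red lever of the citrus hopper down all the way so that its green lid swings wide open, and keep it down until the waiting lemon has rolled in from the chute by itself. Then ease the lever back up so that the lid closes fully and gently without slamming, and take your hand away. Work the lid by the lever only, do not touch the lemon, and leave everything else on the counter where it is.

Things in the scene. Friction and masses are not known exactly. Their poses are not given: they have to be found in the camera images.
- hopper: Citrus hopper, fixed: base 210 x 210 x 50 mm, on it a 200 x 200 mm open box, 5 mm walls, rim at 155 mm, clear front. Origin: centre of its underside on the counter. Own x points to its rear, front (-x) roughly to the robot, y left, z up. Inner floor 50 mm up. A 78 mm wide feed chute comes to the rim from its left (+y), centred on x = -30, out to y = 290, up to 235 mm high. Lever on the right (-y).
- paddle (a point): Centre of the upper face of the red lever's paddle (42 mm front to back, 42 mm wide, 10 mm thick), the place to press; moves with the lever. In the hopper's frame it lies at x = -171, y = -137, z = 214 mm at rest and x = -173, y = -137, z = 115 mm fully down. Axes as the hopper's at rest; they turn with the lever.
- lever (a joint): Lever angle, rad: 0 at rest (up), 0.5 fully pressed. Turns about a level axis along the hopper's y at x = 22, z = 160 mm in its frame; the paddle moves down an arc of 200 mm radius, its arm sloping 0.25 rad up at rest and 0.25 rad down when pressed. Spring and lid weight push it up: pressing takes about 4 to 8 N; let go, it springs back at once and slams the lid.
- lid (a joint): Angle of the lid in rad: 0 closed, 1.2 fully open. Geared to the lever: always 2.4 times the lever's angle.
- lid_front (a point): Middle of the upper front edge of the green lid, a 192 x 192 mm cap 57 mm deep, hinged at the hopper's rear (x = 90, z = 160 mm in its frame). 217 mm above the counter when closed; swings up to about 360 mm and rearwards. The cap's left side holds the lemon back.
- lemon_center (a point): Centre of the yellow lemon, a loose ball 60 mm across, about 110 g. It waits at the foot of the chute against the closed lid, its centre about 195 mm above the counter, and rolls into the hopper by itself within about a second once the lid is open by 0.7 rad or more. Lying in the hopper its centre is 80 mm above the counter.
- jar_red: A closed preserve jar, 64 mm across, 95 mm tall, red-brown with a dark steel lid, standing in front of the hopper; loose, to be left alone. Origin: centre of its underside.
- jar_dark: A closed preserve jar, 64 mm across, 95 mm tall, dark brown with a black lid, standing to the right of the hopper; loose, to be left alone. Origin: centre of its underside.
- cup: A small open paper-white tasting cup, 60 mm across, 60 mm tall; loose, to be left alone. Origin: centre of its underside.
- carton: A plain cardboard carton, 60 x 90 x 120 mm (x, y, z); loose, to be left alone. Origin: centre of its underside.
- tin: A closed tin with a blue label, 72 mm across, 100 mm tall; loose, to be left alone. Origin: centre of its underside.
- bowl: A white ceramic bowl, 120 mm across, 50 mm tall; loose, to be left alone. Origin: centre of its underside.

How it is judged:
On the way:
1. the lid is held wide open by the lever and the lemon has rolled into the hopper (x of lemon_center in the frame of hopper between -0.095 and 0.095 m and y of lemon_center in the frame of hopper between -0.095 and 0.095 m and z of lemon_center in the frame of hopper below 0.11 m and value of joint lid above 1 rad), for 0.2 s.
At the end, for the whole second after the job is handed in: the lemon lies inside the hopper, the lid is closed (under 0.04 rad) and still, the lever is back up, and the other things are within 20 mm of where they stood (x of lemon_center in the frame of hopper between -0.095 and 0.095 m and y of lemon_center in the frame of hopper between -0.095 and 0.095 m and z of lemon_center in the frame of hopper below 0.11 m and value of joint lid below 0.04 rad and value of joint lever below 0.02 rad and velocity of joint lid between -0.05 and 0.05 rad/s and distance of each of jar_red, jar_dark, cup, carton, tin, bowl from where it was at the start of the episode below 0.02 m); the robot touches nothing.
It fails at once if the lid slams: it closes faster than 2.5 rad/s over its last 0.3 rad (value of joint lid below 0.3 rad and velocity of joint lid below -2.5 rad/s).
It fails at once if the robot touches the lemon (contact force between any of the fingers, the arm and lemon above 0.3 N).
It fails at once if the robot pushes or lifts the lid itself (contact force between any of the fingers, the arm and lid above 1 N).
It fails at once if a bystander is displaced or lifted by more than 20 mm (distance of any of jar_red, jar_dark, cup, carton, tin, bowl from where it was at the start of the episode above 0.02 m).
It also fails if it takes over 40 s, if anything falls off the work surface, if the arm or the gripper's body presses on something with over 40 N, if the wrist force passes 120 N, or if a joint passes its speed limit or range.

## Working session

There is one attempt and no reset: what is moved stays moved. The work goes in short steps, each a Python script; the robot and the scene stay as the last script left them, time stands still between calls to the robot, and variables do not carry over. Pictures are saved under pics/ and viewed, and the job is handed in when it is done.

```bash
mkdir -p pics
python3 - <<'E'
from workcell import bot,get_obs,vision
import cv2,pickle
d={}
for n in("scene","side","wrist"):
    r=vision.read_camera(n); d[n]=r; cv2.imwrite(f"pics/a_{n}.png",cv2.resize(r["frame"][:,:,::-1],(800,600),interpolation=cv2.INTER_CUBIC))
    print(n,r["intrinsics"],r["dist"],r["view"])
pickle.dump(d,open("a.pkl","wb"))
o=get_obs();print({k:o[k] for k in("time_s","position","orientation","wrist_force","gripper_width")},bot.tcp_to_tips)
E
```

```text
scene [[442.42226842   0.         252.08370905]
 [  0.         442.42226842 193.43191753]
 [  0.           0.           1.        ]] [0.03139649 0.         0.         0.         0.        ] [[-0.85414152  0.51984749 -0.01417218  0.48822491]
 [ 0.44740363  0.72067419 -0.52958352 -0.16491037]
 [-0.26508914 -0.45867996 -0.8481394   1.8614323 ]
 [ 0.          0.          0.          1.        ]]
side [[452.35988329   0.         256.63637137]
 [  0.         452.35988329 187.11303003]
 [  0.           0.           1.        ]] [-0.15083319  0.          0.          0.          0.        ] [[ 0.97185534 -0.23465474  0.02084103 -0.57330628]
 [-0.11326181 -0.54299013 -0.83206579  0.19139602]
 [ 0.20656465  0.80628709 -0.55428528  1.72716151]
 [ 0.          0.          0.          1.        ]]
wrist [[318.97504456   0.         256.9946605 ]
 [  0.         318.97504456 194.49655706]
 [  0.           0.           1.        ]] [-0.06305245  0.          0.          0.          0.        ] [[ 0.26769359  0.96350264 -0.00167462 -0.62353681]
 [ 0.92239302 -0.25576889  0.28943632 -0.03801336]
 [ 0.27844435 -0.0790249  -0.95719581  0.37873276]
 [ 0.          0.          0.          1.        ]]
{'time_s': 0.15, 'position': array([0.16707842, 0.60189645, 0.24770412]), 'orientation': array([ 0.70102306, -0.09550326,  0.09538786, -0.70024778]), 'wrist_force': array([-0.57189175,  0.32194585,  0.16841772]), 'gripper_width': 0.08538750570536995} 0.017
```

View pics/a_scene.png

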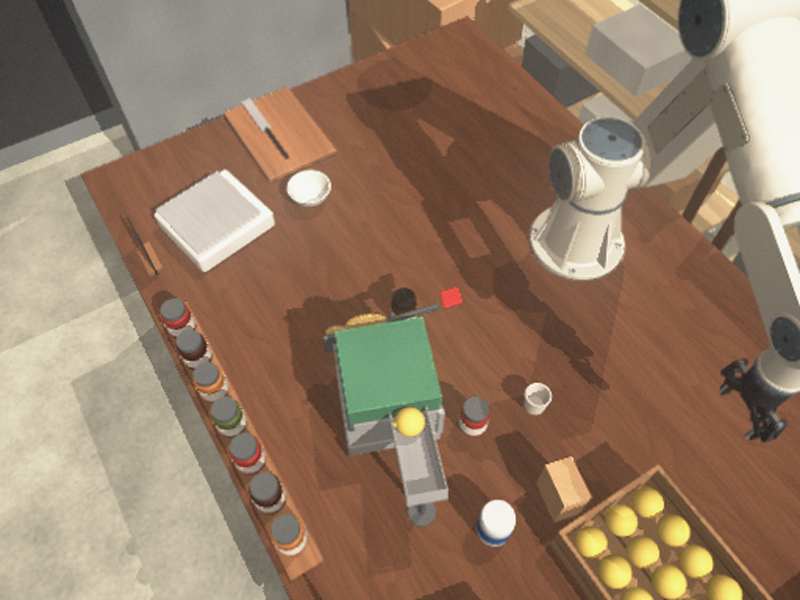

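View pics/a_side.png

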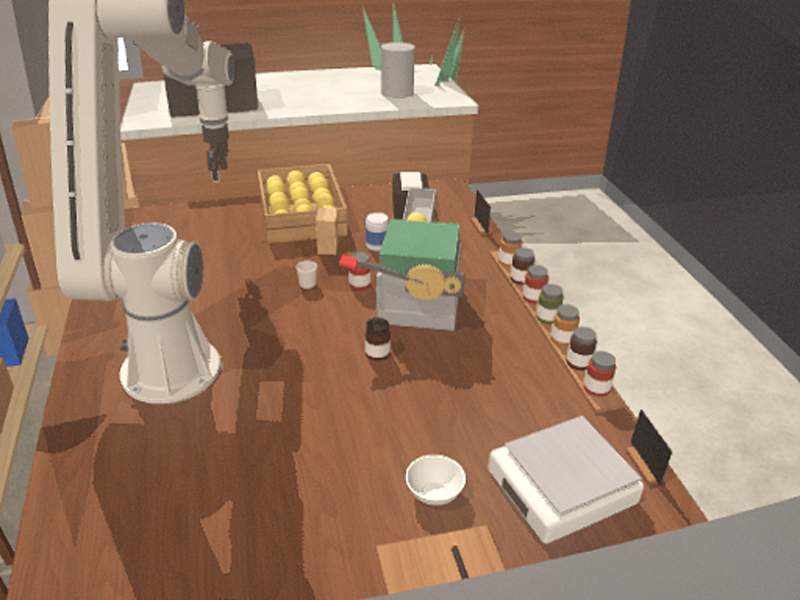

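View pics/a_wrist.png

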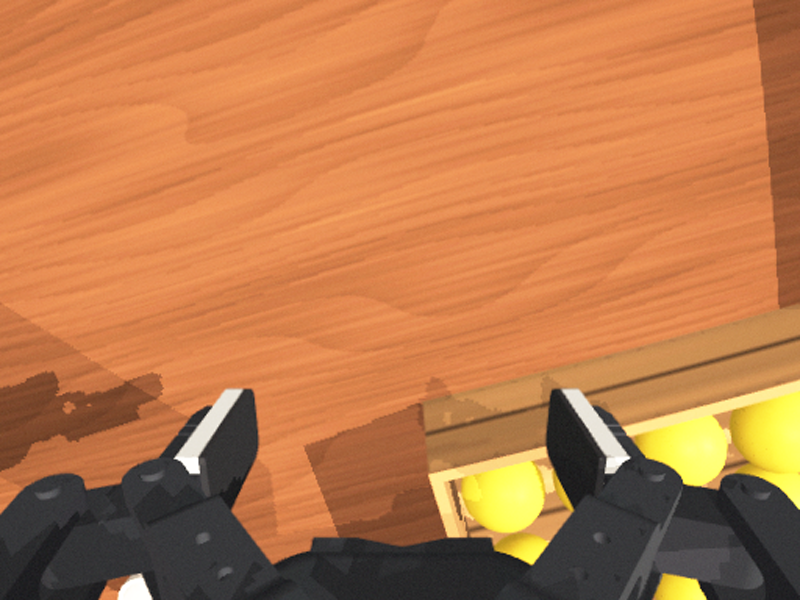

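The scene view shows the red paddle at about (451,297), the lid at (388,368) and the lemon at (410,422), in enlarged pixels. The side view shows the paddle at (349,262). In the wrist view there are only the lemon crate and the fingers. Next I'll crop closer.

Run:
```python
import pickle,cv2
d=pickle.load(open("a.pkl","rb"))
# scene crop x 200-330,y 175-305 ; side crop x 210-310, y 130-220
a=d["scene"]["frame"][175:295,200:320,::-1]; b=d["side"]["frame"][125:215,205:305,::-1]
cv2.imwrite("pics/c_scene.png",cv2.resize(a,None,fx=5,fy=5,interpolation=cv2.INTER_NEAREST))
cv2.imwrite("pics/c_side.png",cv2.resize(b,None,fx=6,fy=6,interpolation=cv2.INTER_NEAREST))
```

```text
(no output)
```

View pics/c_scene.png

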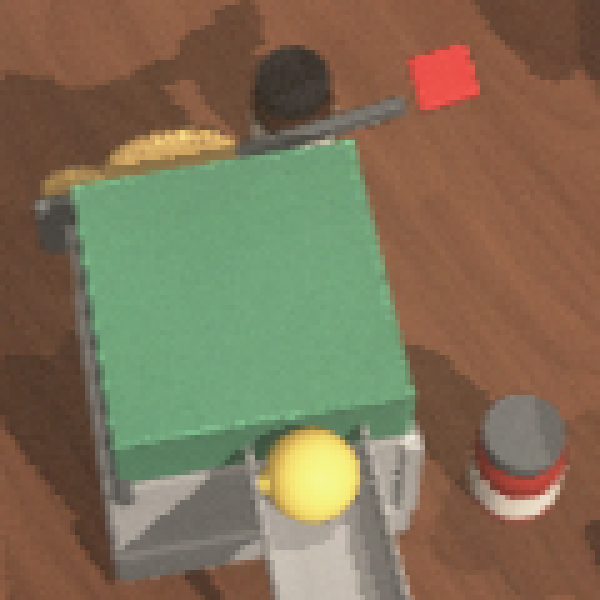

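View pics/c_side.png

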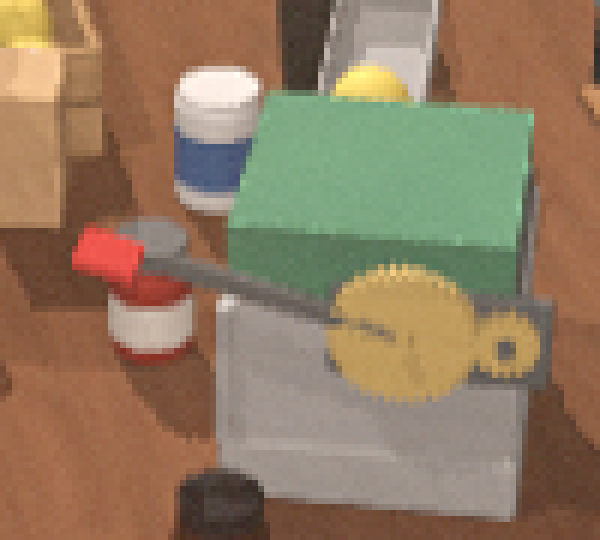

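```bash
cat > h.py <<'E'
import numpy as np,cv2
def proj(r,P):
    V=r["view"]; R=cv2.Rodrigues(V[:3,:3])[0]
    return cv2.projectPoints(np.atleast_2d(np.array(P,float)),R,V[:3,3],r["intrinsics"],np.array(r["dist"]))[0][:,0]
def tri(r1,p1,r2,p2):
    u=[cv2.undistortPoints(np.array([[p]],float),r["intrinsics"],np.array(r["dist"]))[0,0] for r,p in((r1,p1),(r2,p2))]
    X=cv2.triangulatePoints(r1["view"][:3],r2["view"][:3],u[0],u[1])[:,0];return X[:3]/X[3]
E
cat > fit.py <<'E'
from h import *; import pickle
from scipy.optimize import least_squares
d=pickle.load(open("a.pkl","rb"))
S,D=d["scene"],d["side"]
s=lambda u,v:np.array([200+u/5-.5,175+v/5-.5]); t=lambda u,v:np.array([205+u/6-.5,125+v/6-.5])
sc=[s(*p) for p in((355,141),(73,187),(413,397),(118,450))]
si=[t(*p) for p in((228,228),(517,248),(272,92),(533,112))]
T=[tri(S,a,D,b) for a,b in zip(sc,si)]
print("lid corners RF RR LF LR\n",np.round(T,4))
pc=tri(S,s(445,78),D,t(113,250)); print("paddle tri",pc.round(4))
L=np.array([[-.096,-.096,.217],[.096,-.096,.217],[-.096,.096,.217],[.096,.096,.217]])
def W(q,P):
    c,n=np.cos(q[2]),np.sin(q[2]);P=np.atleast_2d(P);return np.c_[q[0]+c*P[:,0]-n*P[:,1],q[1]+n*P[:,0]+c*P[:,1],P[:,2]]
pad=[-.171,-.137,.214]
def f(q):
    return np.r_[(proj(S,W(q,L))-sc).ravel(),(proj(D,W(q,L))-si).ravel(),(proj(S,W(q,pad))-s(445,78)).ravel()]
r=least_squares(f,[.5,.1,0.]);print(r.x,f(r.x).round(1))
print("paddle world",W(r.x,pad),"down",W(r.x,[-.173,-.137,.115]))
q=proj(D,W(r.x,pad))[0];print("side paddle px crop",(q-[204.5,124.5])*6)
np.save("pose.npy",r.x)
E
python3 fit.py
```

```text
lid corners RF RR LF LR
 [[0.5492 0.0889 0.2146]
 [0.7285 0.0214 0.2173]
 [0.6197 0.2669 0.2168]
 [0.7954 0.2006 0.2171]]
paddle tri [0.4697 0.0784 0.2136]
[ 0.67385102  0.14464881 -0.36326496] [-0.1 -0.2 -0.2  0.   0.8  0.1 -0.7  0.3  0.2 -0.6  0.4  0.1 -0.4 -0.2
  0.5  0.   0.8 -0.8]
paddle world [[0.46533025 0.07735029 0.214     ]] down [[0.46346077 0.07806094 0.115     ]]
side paddle px crop [106.06984596 250.84255564]
```

```bash
cat >> h.py <<'E'
from scipy.spatial.transform import Rotation as Ro
def ori(yaw,sg=1):
    z=sg*np.array([-np.sin(yaw),np.cos(yaw),0]);y=np.array([0,0,-1.]);x=np.cross(y,z)
    return Ro.from_matrix(np.c_[x,y,z]).as_quat()
E
python3 - <<'E'
from h import *; import pickle
from workcell import get_obs,kinematics
d=pickle.load(open("a.pkl","rb"));o=get_obs()
R=Ro.from_quat(o["orientation"]).as_matrix();print(R.round(2))
V=d["wrist"]["view"];C=-V[:3,:3].T@V[:3,3];print("cam in tool",(R.T@(C-o["position"])).round(3))
yaw=np.load("pose.npy")[2]
for sg in(1,-1):
  for z in(.3,.2,.1):
    print(sg,z,np.round(kinematics.solve_ik([.467,.0775,z+.017],ori(yaw,sg)),2) if kinematics.solve_ik([.467,.0775,z+.017],ori(yaw,sg)) is not None else None)
S=d["scene"]
def onplane(r,p,z):
    u=cv2.undistortPoints(np.array([[p]],float),r["intrinsics"],np.array(r["dist"]))[0,0]
    Rm=r["view"][:3,:3];C=-Rm.T@r["view"][:3,3];v=Rm.T@np.r_[u,1];return C+v*(z-C[2])/v[2]
for n,p in(("red",(524,434)),("dark",(292,80)),("lemon",(312,475))):
    print(n,onplane(S,[200+p[0]/5-.5,175+p[1]/5-.5],.195 if n=="lemon" else .095).round(3))
E
```

```text
[[ 0.96 -0.    0.27]
 [-0.27 -0.    0.96]
 [-0.   -1.   -0.  ]]
cam in tool [-0.073 -0.125 -0.001]
1 0.3 [ 0.16  0.05  1.86 -0.    1.23 -1.05]
1 0.2 [ 0.16  0.15  1.98 -0.    1.01 -1.05]
1 0.1 [ 0.16  0.3   2.06 -0.    0.78 -1.05]
-1 0.3 [0.16 0.05 1.86 0.   1.23 2.1 ]
-1 0.2 [ 0.16  0.15  1.98 -0.    1.01  2.1 ]
-1 0.1 [ 0.16  0.3   2.06 -0.    0.78  2.1 ]
red [0.536 0.286 0.095]
dark [ 0.52  -0.04   0.095]
lemon [0.697 0.27  0.195]
```

Run:
```python
from h import *
from workcell import bot,hand,get_obs,vision
o=get_obs();p=o["position"]
yaw=np.load("pose.npy")[2]
bot.servo_line([p[0],p[1],.40],velocity=.2)
hand.move_gripper(0.0,20)
bot.reach([.467,.0775,.35],ori(yaw))
bot.servo_line([.467,.0775,.26],velocity=.1)
for n,(y,x) in {"scene":((165,265),(180,320)),"side":((100,220),(170,330)),"wrist":((0,384),(0,512))}.items():
    r=vision.read_camera(n);f=r["frame"][y[0]:y[1],x[0]:x[1],::-1];k=1.5 if n=="wrist" else 5
    cv2.imwrite(f"pics/d_{n}.png",cv2.resize(f,None,fx=k,fy=k,interpolation=cv2.INTER_CUBIC))
o=get_obs();print(o["time_s"],o["position"],o["wrist_force"],o["gripper_width"])
```

```text
5.1917 [0.4673801  0.0775448  0.26061998] [-0.38382361 -0.24259557  0.14549363] 6.583043290203594e-05
```

View pics/d_scene.png

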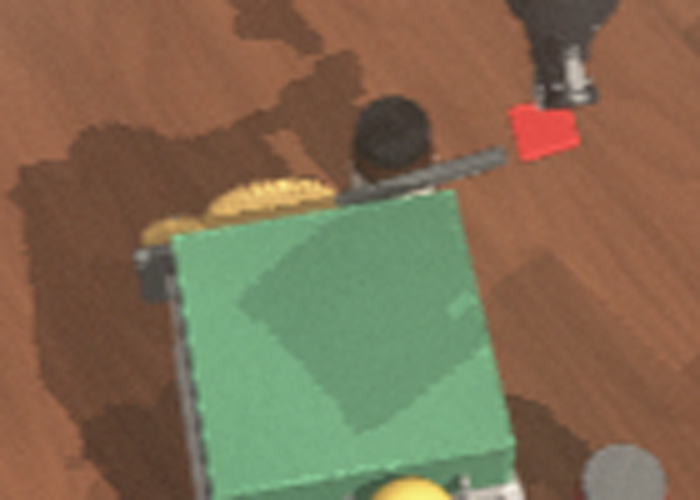

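View pics/d_side.png

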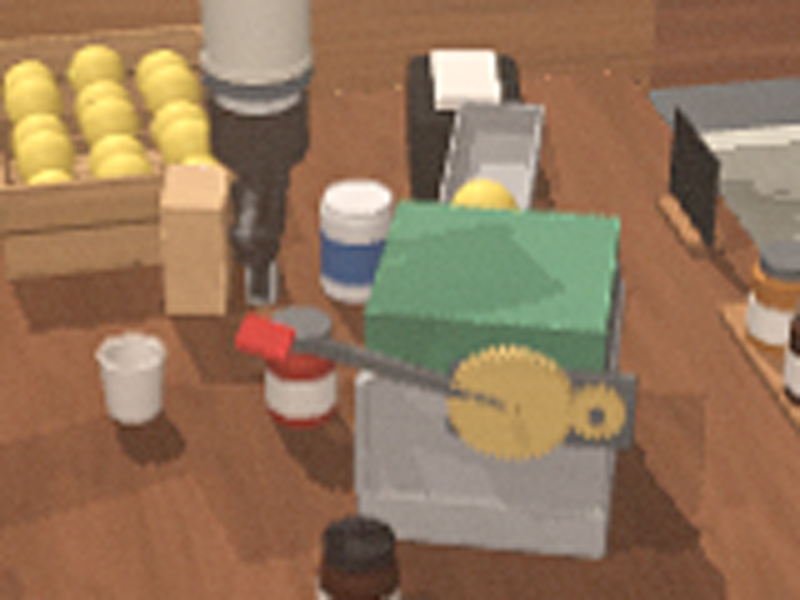

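View pics/d_wrist.png

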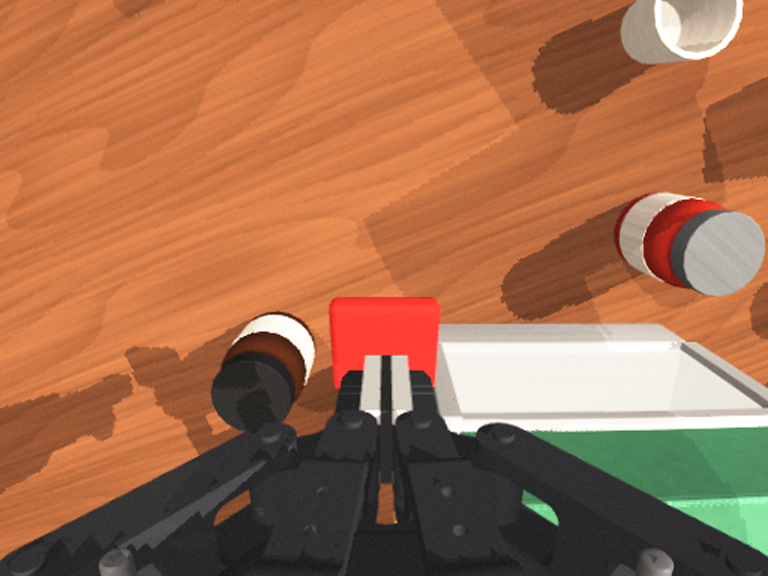

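The wrist view shows the closed fingers centred side to side on the red paddle (330–440 px, fingers at 385). The lid is well to the right, and both jars are clear. Next I'll touch down and press along the arc.

```bash
cat >> h.py <<'E'
def tcp_for(th,extra=0):
    """TCP so that the closed tips sit on paddle at lever angle th"""
    q=np.load("pose.npy");a=.25-th
    x=.022-.2*np.cos(a)+.005*np.sin(a);z=.16+.2*np.sin(a)+.005*np.cos(a)+.011*np.tan(abs(a))
    c,s=np.cos(q[2]),np.sin(q[2]);y=-.137
    return np.array([q[0]+c*x-s*y+.001,q[1]+s*x+c*y,z+.017+extra])
E
python3 - <<'E'
from h import *
from workcell import bot,get_obs,vision
F=lambda:get_obs()["wrist_force"].round(2)
for e in(.010,.004,.0,-.003,-.006):
    bot.servo_line(tcp_for(0,e),velocity=.04); print(e,get_obs()["position"].round(4),F())
    if F()[2]>2: break
for n,(y,x) in {"side":((100,220),(170,330)),"wrist":((0,384),(0,512))}.items():
    r=vision.read_camera(n);f=r["frame"][y[0]:y[1],x[0]:x[1],::-1];k=1.5 if n=="wrist" else 5
    cv2.imwrite(f"pics/e_{n}.png",cv2.resize(f,None,fx=k,fy=k,interpolation=cv2.INTER_CUBIC))
print(get_obs()["time_s"])
E
```

```text
0.01 [0.4666 0.0772 0.2439] [ 0.3  -0.24  0.21]
0.004 [0.4666 0.0771 0.2379] [-0.53  0.62 -0.51]
0.0 [0.4671 0.0773 0.2342] [1.06 0.08 1.02]
-0.003 [0.467  0.0773 0.2315] [-0.41  0.48  6.53]
6.6417
```

View pics/e_wrist.png

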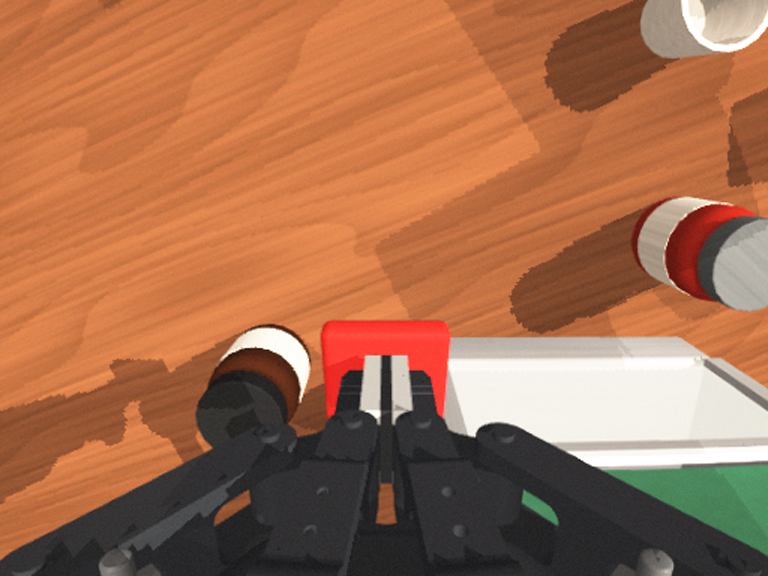

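View pics/e_side.png

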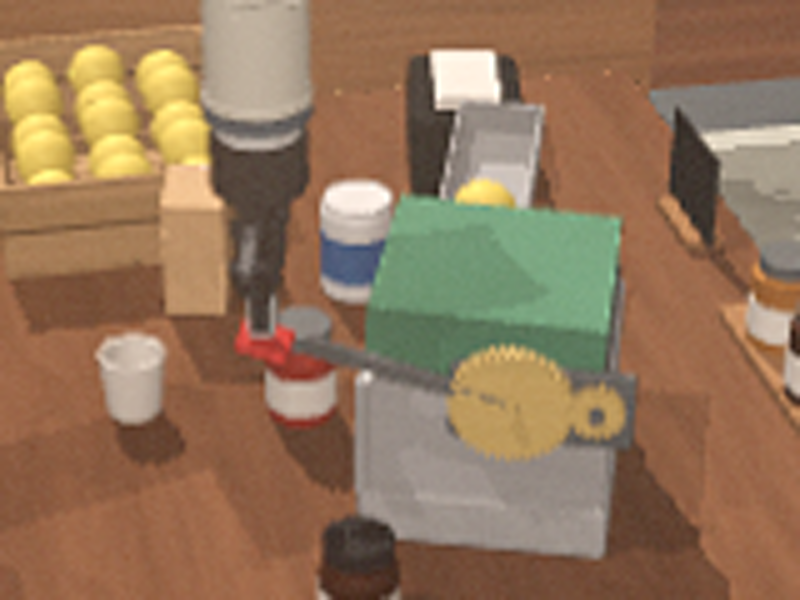

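The side view shows the tips on the paddle centre at (262,335). Contact came within 1 mm of the predicted height, at 6.5 N. Now I'll press down.

Run:
```python
from h import *
from workcell import bot,get_obs,vision
F=lambda:get_obs()["wrist_force"].round(2)
for th in(.1,.2,.3,.4,.46):
    bot.servo_line(tcp_for(th),velocity=.05); print(th,get_obs()["position"].round(4),F())
for e in(.48,.49,.5,.505,.51,.515):
    if F()[2]>14: break
    bot.servo_line(tcp_for(e),velocity=.03); print(e,get_obs()["position"].round(4),F())
bot.dwell(1.5);print(F())
for n,(y,x) in {"scene":((165,285),(180,320)),"side":((80,220),(170,330))}.items():
    r=vision.read_camera(n);f=r["frame"][y[0]:y[1],x[0]:x[1],::-1];k=4
    cv2.imwrite(f"pics/f_{n}.png",cv2.resize(f,None,fx=k,fy=k,interpolation=cv2.INTER_CUBIC))
print(get_obs()["time_s"])
```

```text
0.1 [0.4633 0.0788 0.2141] [ 0.53 -0.85  5.32]
0.2 [0.4605 0.0797 0.1929] [ 1.83 -0.52  1.87]
0.3 [0.4599 0.0799 0.1729] [2.82 0.75 6.18]
0.4 [0.4611 0.0794 0.1541] [0.76 1.4  5.74]
0.46 [0.4625 0.0787 0.1427] [-1.01  1.77  4.21]
0.48 [0.4632 0.0784 0.139 ] [-1.56  2.51  5.06]
0.49 [0.4637 0.0783 0.137 ] [-2.43  3.24  4.03]
0.5 [0.4641 0.0781 0.1351] [-3.28  2.06  3.75]
0.505 [0.4644 0.0779 0.1342] [-4.07  1.7   3.78]
0.51 [0.4647 0.0778 0.1333] [-3.86  2.42  4.67]
0.515 [0.4648 0.0779 0.133 ] [-7.45  1.73 14.54]
[-8.27  2.06 14.79]
12.3083
```

View pics/f_scene.png

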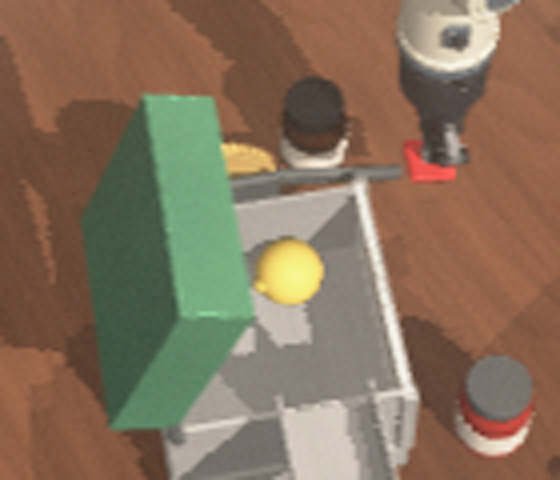

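View pics/f_side.png

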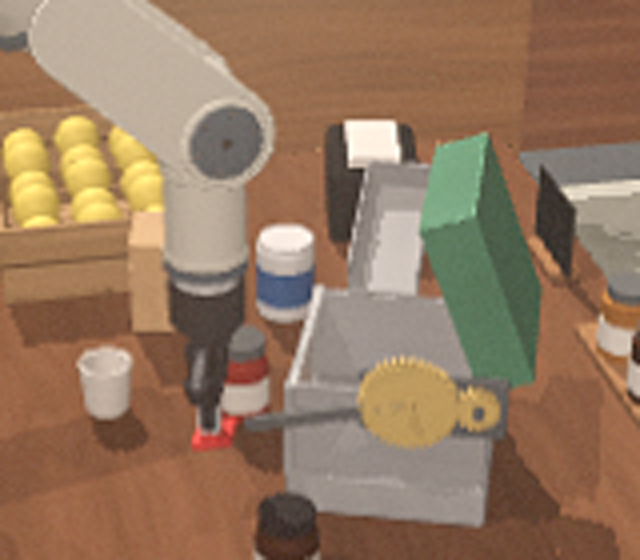

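The lever is on its stop at 14.8 N, the lid is wide open, and the lemon lies in the box (scene crop 290,270). Now I'll ease the lever up.

Run:
```python
from h import *
from workcell import bot,get_obs,vision
F=lambda:get_obs()["wrist_force"].round(2)
for th in(.45,.36,.27,.18,.1):
    bot.servo_line(tcp_for(th),velocity=.04); print(th,F())
for th in (.05,.02): bot.servo_line(tcp_for(th),velocity=.025); print(th,F())
for e in(0,.003,.006): bot.servo_line(tcp_for(0,e),velocity=.02); print(e,F())
bot.servo_line(tcp_for(0,.12),velocity=.1);bot.dwell(.5)
for n,(y,x) in {"scene":((165,285),(180,320)),"side":((80,220),(170,330)),"wrist":((0,384),(0,512))}.items():
    r=vision.read_camera(n);f=r["frame"][y[0]:y[1],x[0]:x[1],::-1];k=1.5 if n=="wrist" else 4
    cv2.imwrite(f"pics/g_{n}.png",cv2.resize(f,None,fx=k,fy=k,interpolation=cv2.INTER_CUBIC))
print(get_obs()["time_s"],F())
```

```text
0.45 [-3.62  0.23  4.76]
0.36 [-3.2  -0.5   5.15]
0.27 [-1.84 -1.61  5.8 ]
0.18 [-2.37 -2.42  5.94]
0.1 [ 0.3  -2.93  5.8 ]
0.05 [ 1.37 -3.98  5.84]
0.02 [ 2.44 -4.25  5.02]
0 [1.05 0.54 4.78]
0.003 [0.32 0.56 0.11]
0.006 [ 0.9   0.26 -0.17]
18.9833 [0.18 0.23 0.68]
```

View pics/g_scene.png

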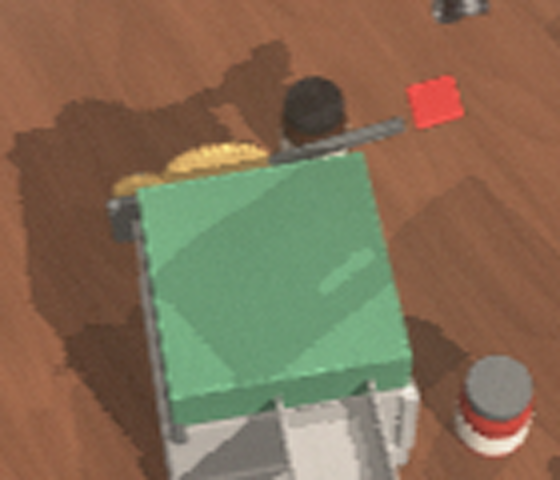

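View pics/g_side.png

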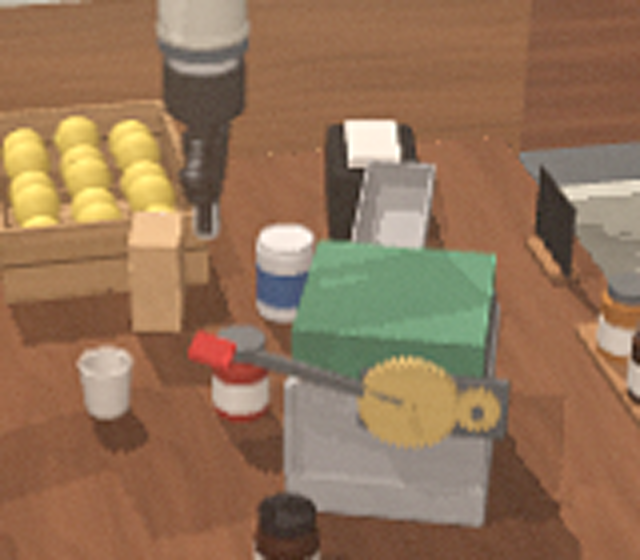

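View pics/g_wrist.png

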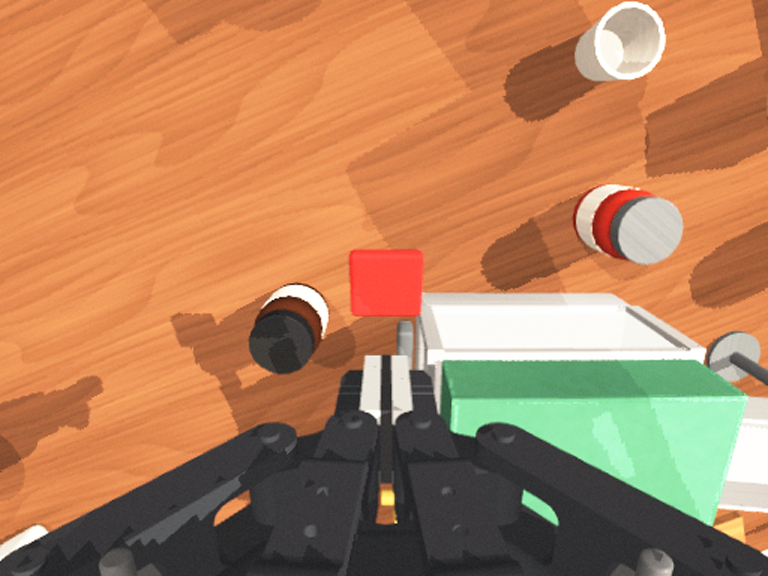

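The lid is closed and the paddle is back at rest: in the scene crop it is at (435,102), the same as at the start. The chute is empty, the jars and cup haven't moved, and the hand is clear.

Run:
```python
from workcell import hand_in
print(hand_in())
```

```text
the job is handed in; nothing more can be done
None
```

The lemon is in the hopper, the lid is closed again, and I handed the job in at about 19 s; `hand_in()` gives no verdict.

- **Finding the paddle:** I fitted the hopper's pose from the scene and side views, to within 0.8 px. The paddle triangulated separately agreed with that fit to about 4 mm. First contact came within 1 mm of the predicted height.
- **Pressing:** I pressed the paddle with the closed fingertips, following the lever's arc down to its stop, where the force rose to about 15 N. I held it there for 1.5 s, and the pictures showed the lid wide open and the lemon lying in the box.
- **Closing:** I eased the lever up at 40 mm/s, slowing to 20 mm/s. The push from the lever stayed at about 5 N until it came to rest, so it never sprang free. I then lifted the hand about 120 mm clear.
- **Last checks:** The pictures showed the lid closed, the paddle back at its starting position and the chute empty. The jars, cup, carton and tin looked unmoved. The bowl was outside my last crops, but the arm never went near it.

I didn't measure the final lid angle or closing speed. The lemon can't be seen under the closed lid, so its final position rests on the picture taken with the lid open. No check failed.

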